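# Pack the medicine caddy and click its carry handle upright

### The arm

A 6-joint arm with a two-finger parallel gripper is mounted at the origin on the work surface. World frame = base frame: x ahead of the robot, y to its left, z up, the work surface at z = 0. Lengths are in m, angles in rad, forces in N, time in s.
With the tool pointing down it reaches from about 0.35 to 0.975 m from the base axis. Payload 4.9 kg.
Tool frame: the origin (TCP) lies where the fingers leave the gripper's body, on its centre line; the fingertips stand 73 mm ahead of it and the grasp point (between the pads) lies 54 mm ahead of it; z points along the fingers, y is the direction in which the jaws open and shut (so a half turn about z gives the same grasp; the last joint's range is limited). The gripper opens to 85 mm and grips with 20 to 120 N. Pads are 22 mm wide; open, the fingers measure 114 mm over their backs; the gripper's body (76 mm by 85 mm) begins 54 mm behind the grasp point. The pads swing forward as they close: fully open they stand 13 mm farther back than shut.
Start: joints at [-1.31, 0.053, 1.613, -0, 1.476, -0.119], TCP at [0.232, -0.58, 0.304] pointing down, gripper open.
Joint ranges: [-3.01, 3.01], [-1.01, 2.22], [0.06, 2.58], [-1.02, 4.17], [0.09, 2.62], [-3.14, 3.14]. Speed limits (rad/s): [2.57, 2.57, 3.14, 3.14, 3.14, 3.14].

### API

Orientations are given as a rotation vector (axis times angle).
In Python, from station import monitor, vision, workorder gives the robot as it stands.
- The arm moves only by the tool arm_command, never from a script. Its argument "rows" is text: rows parted by semicolons, each of 6 numbers parted by spaces: the shift along the world's x, y, z in mm, then the turn, a rotation vector about the world's x, y, z in degrees. In form: tx ty tz wx wy wz; .... A call has 1 to 12 rows; each row is the pose to reach, as a shift and turn from the pose measured when the call began; what a row does not reach only later rows make up. A row lasts 1/8 s, in which the tool goes at most 62.5 mm and 10.7 degrees, less where a joint would pass 70% of its speed; a pose out of reach is approached as far as the arm can. A call with a gripper value outside its range is refused whole. "jaw" is the opening, from 0 (shut) to 1 (fully open), set as the call begins (left out, the last holds). The fingers move at their own pace and stop on an object; "squeeze" is the grip in N (left out, the last holds). Time passes only in rows, so rows that repeat a pose let the fingers close. It gives the time, the measured TCP pose, the force and the opening at its end, in the units of the state.
- monitor.get_obs(): the state, without advancing time (a new reading comes with each control period).
- vision.get_image(name): name is "scene" or "side" or "wrist"; returns a dict with "frame" (384x512x3 uint8, red, green, blue), "vfov" (degrees; the focal length in pixels is half the picture's height over the tangent of half this angle, whatever the lens; pixels are square), "cx", "cy" (the principal point, pixels), "R" (3x3) and "t" (3): a world point X has camera coordinates R X + t; the wrist camera has in their place "T_tool_cam" (4x4, takes a point from camera to tool coordinates, whose origin is the TCP and whose axes are the flange's). Camera axes: x right, y down, z forward; pixel columns grow to the right and rows downward; lengths in m; the calibration is good to about 2 mm. A picture is of the moment at which its call begins: read the wrist's pose just before it. There is no depth.
- workorder.finish_job(): hands the job in, once; it reports no verdict.
The state is a dict: "t": time; "q": joint angles; "dq": joint speeds; "effort": joint torques, N m; "tool_pos": TCP position; "tool_rot": TCP orientation; "contact_force": force on the tool from outside, world axes, zero at the start; "wrist_torque": the same for the moment, N m; "opening": finger opening in m.
Only numpy, scipy, OpenCV 4.12 (cv2) and the standard library are available. Lean on these libraries where they do the work, as an engineer would, in place of code of your own. Each camera call takes 0.05 s, during which the arm holds its last target. There are 200 camera calls.

### The job

Pack the medicine caddy for the next home visit: its one-stud pocket is filled already, so stand the squat white jar in the two-stud pocket first, and then the tall white bottle in the three-stud pocket, setting both down gently, not dropping them. After that swing the folded carry handle up until it clicks fully home in its upright detent, and let go. Leave the little amber jar in its pocket and do not shove the carton or the can about.

Things in the scene. Friction and masses are not known exactly. Their poses are not given: they have to be found in the camera images.
- caddy: Open plywood caddy, fixed, 78 mm (its x) by 222 mm (its y), origin at the centre of its underside, z up. Three pockets in a row along y, 66 mm square inside, floor 5 mm up, walls and dividers 6 mm thick, 45 mm high; end walls (gables) 85 mm high. A 20 mm wide ledge along the +x rim carries dark studs 2 mm high: one, two or three beside each pocket.
- pocket1 (a point): Centre of the floor of the one-stud pocket (the +y end); axes as the caddy's. Holds the amber jar already.
- pocket2 (a point): Centre of the floor of the two-stud pocket (middle); axes as the caddy's.
- pocket3 (a point): Centre of the floor of the three-stud pocket (the -y end); axes as the caddy's.
- handle (a joint): Angle of the steel carry handle, a U-shaped bail hinged outside both gables: 0 = folded level, sticking out on the caddy's -x side; 1.571 = upright over the caddy, at its stop. It starts within 0.5 of folded. Its catch resists from 0.6 to 1.3 (up to 9 N at the bar; let go there, it falls back), has its crest at 1.33 and past 1.45 snaps home to the stop.
- handle_hinge (a point): Point on the handle's hinge line, midway between the gables, 40 mm above the table; the hinge line runs along its y. Axes as the caddy's; does not move with the handle.
- handle_bar (a point): Middle of the handle's cross bar, 130 mm from the hinge line. The bar runs along y, 242 mm long, 12 mm thick, with a black 16 mm grip sleeve on the middle 120 mm. Moves with the handle.
- jar: Squat white plastic jar with a white lid, 54 mm diameter, 95 mm high, about 0.12 kg, loose, upright on the table; origin at the centre of its underside, z up.
- tall: Tall white plastic bottle with a narrower neck and white cap, 44 mm body diameter, 130 mm high, about 0.14 kg, loose, upright on the table; origin at the centre of its underside, z up. Its body is straight to about 80 mm.
- tin: Bystander: small amber jar with a black lid, 50 mm diameter, 60 mm high, standing in the one-stud pocket; origin at the centre of its underside.
- carton: Bystander: upright paper carton 50 x 50 x 85 mm, loose; origin at the centre of its underside.
- can: Bystander: brown cardboard can 52 mm diameter, 80 mm high, loose; origin at the centre of its underside.
Not all that is in view belongs to the job. Leave any pink or yellow look-alike of the tall alone.

How it is judged:
By the outcome, as a careful person would: the job done as asked, in the order asked, and still so for the second after the job is handed in, with the robot touching nothing.
It also fails if it takes over 72 s, if anything falls off the work surface, if the arm or the gripper's body presses on something with over 40 N, if the wrist force passes 120 N, or if a joint passes its speed limit or range.

## Working session

There is one attempt and no reset: what is moved stays moved. The work goes in short steps, Python scripts to look and compute and a tool call to move; the robot and the scene stay as the last step left them, time stands still between calls to the robot, and variables do not carry over. Pictures are saved under pics/ and viewed, about 8 in all and at most 12, crops included, and the job is handed in when it is done.

Besides the shell and the picture viewer there is one more tool, called after "Emit:" by a JSON object that holds its "name" and its "arguments". arm_command: Moves the arm, as the interface text tells. Its arguments: {"type":"object","properties":{"rows":{"type":"string"},"jaw":{"type":"number"},"squeeze":{"type":"number"}},"required":["rows"]}

```bash
mkdir -p pics; ls
cat > h.py <<'E'
import numpy as np,cv2
from station import monitor,vision,workorder
from scipy.spatial.transform import Rotation as Ro
def cam(n):
    o=monitor.get_obs(); d=vision.get_image(n); f=d["frame"]
    F=f.shape[0]/2/np.tan(np.radians(d["vfov"])/2)
    if "R" in d: R=np.array(d["R"]);t=np.array(d["t"])
    else:
        T=np.eye(4);T[:3,:3]=Ro.from_rotvec(o["tool_rot"]).as_matrix();T[:3,3]=o["tool_pos"]
        W=np.linalg.inv(T@np.array(d["T_tool_cam"]));R=W[:3,:3];t=W[:3,3]
    return dict(im=f,F=F,cx=d["cx"],cy=d["cy"],R=R,t=t)
def ray(c,u,v):
    d=c["R"].T@np.array([(u-c["cx"])/c["F"],(v-c["cy"])/c["F"],1]);return -c["R"].T@c["t"],d/np.linalg.norm(d)
def onz(c,u,v,z):
    o,d=ray(c,u,v);return o+d*(z-o[2])/d[2]
def tri(c1,p1,c2,p2):
    a,d=ray(c1,*p1);b,e=ray(c2,*p2)
    s=np.linalg.lstsq(np.c_[d,-e],b-a,rcond=None)[0];P,Q=a+s[0]*d,b+s[1]*e
    return (P+Q)/2,np.linalg.norm(P-Q)
def proj(c,X):
    p=c["R"]@np.array(X)+c["t"];return p[0]/p[2]*c["F"]+c["cx"],p[1]/p[2]*c["F"]+c["cy"]
def save(im,n): cv2.imwrite("pics/"+n,im[...,::-1])
E
python3 - <<'E'
from h import *
import pickle
cs={n:cam(n) for n in("scene","side","wrist")}
pickle.dump(cs,open("c0.pkl","wb"))
for n,c in cs.items():
    print(n,c["F"],c["cx"],c["cy"],(-c["R"].T@c["t"]).round(3),c["R"][2].round(2))
save(cv2.resize(cs["scene"]["im"],(800,600),interpolation=cv2.INTER_CUBIC),"scene0.png");save(cv2.resize(cs["side"]["im"],(800,600),interpolation=cv2.INTER_CUBIC),"side0.png")
print(monitor.get_obs())
E
```

```text
pics
scene 453.9693959672393 253.59837907718858 202.2992588345132 [1.086 0.392 0.79 ] [-0.58 -0.42 -0.7 ]
side 498.28234100217526 255.2288096372087 195.18750946545038 [0.124 0.924 0.893] [ 0.29 -0.72 -0.63]
wrist 280.0176514755357 255.48593398379583 189.20273123982727 [ 0.294 -0.555  0.372] [-0.25 -0.1  -0.96]
{'t': 0.15, 'q': array([-1.30998173e+00,  5.32801833e-02,  1.61397701e+00, -3.01166705e-05,
        1.47597437e+00, -1.19034648e-01]), 'dq': array([ 0.00021772, -0.00228161, -0.00404233, -0.00087015,  0.00070205,
       -0.00054537]), 'effort': array([ 5.97904946e-04, -3.94243777e+01, -3.70721591e+01, -9.62566287e-05,
        4.70868254e-03, -2.38811919e-05]), 'tool_pos': array([ 0.23161839, -0.58010881,  0.30289979]), 'tool_rot': array([-3.08349784e+00, -5.92781386e-01,  2.29198866e-04]), 'contact_force': array([-0.61539616,  0.0534832 ,  0.1101602 ]), 'wrist_torque': array([-0.03851885,  0.0566368 , -0.00400035]), 'opening': 0.08547385342498477}
```

View pics/scene0.png

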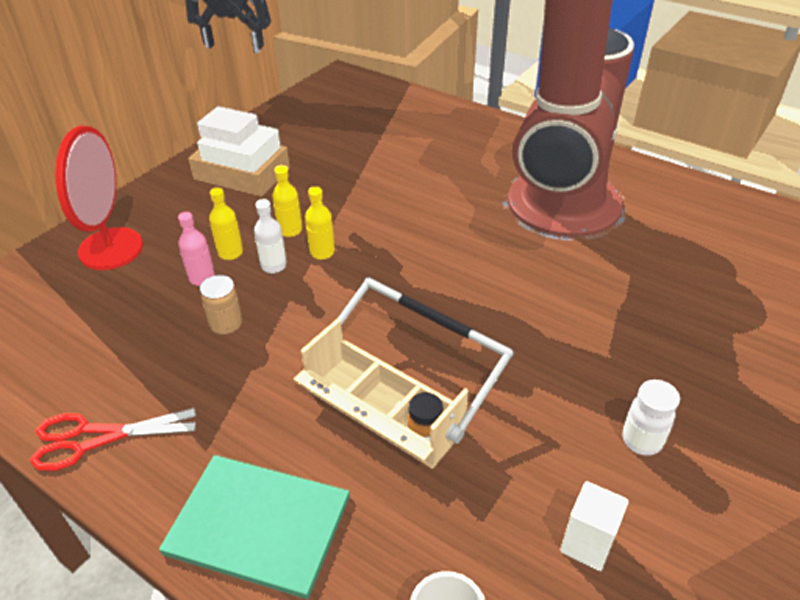

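View pics/side0.png

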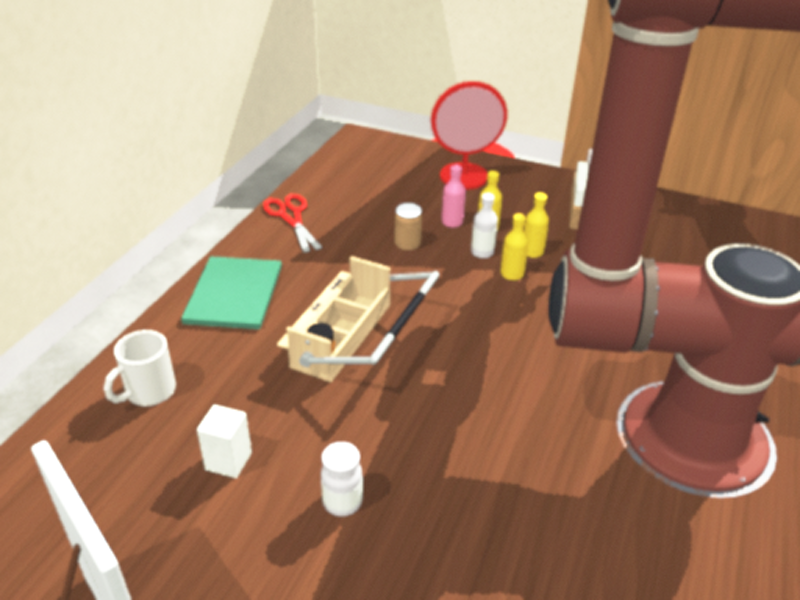

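Both views show the jar near scene (651,418) and side (342,480), in 800x600 px. The tall bottle is at scene (269,237) and side (484,228), ringed by three yellow bottles and a pink one. The caddy is at the centre, amber jar at its near/right end, and the bail is raised toward the robot side.

Run:
```python
from h import *
import pickle
cs=pickle.load(open("c0.pkl","rb"));s,d=cs["scene"],cs["side"];k=512/800
P={"talltop":((263,204),(488,199)),"jartop":((659,388),(341,451)),"barA(amber)":((511,352),(376,358)),"barB":((368,282),(437,274)),
"gripA":((468,333),(391,335)),"gripB":((400,300),(424,295)),"hingeA":((456,436),(306,359)),"tin lid":((427,405),(320,331)),"cantop":((217,288),(409,211)),"cartontop":((600,500),(225,423)),
"pinktop":((186,216),(456,169)),"y1top(left)":((217,192),(493,175)),"y2(back)":((282,170),(541,197)),"y3":((316,191),(519,217))}
for n,(a,b) in P.items():
    X,e=tri(s,(a[0]*k,a[1]*k),d,(b[0]*k,b[1]*k));print(n,X.round(3),round(e,4))
# white-ish blobs: base points onto table
for n,a,z in(("ledge3",(295,379),.045),("ledge1",(433,467),.045),("gable3 top -x",(341,323),.085),("gable3 +x",(303,352),.085),("gable1 +x",(436,425),.085),("gable1 -x",(467,391),.085)):
    print(n,onz(s,a[0]*k,a[1]*k,z).round(3))
```

```text
talltop [ 0.445 -0.335  0.122] 0.002
jartop [0.438 0.323 0.101] 0.0001
barA(amber) [0.475 0.133 0.089] 0.0077
barB [ 0.466 -0.112  0.085] 0.005
gripA [0.476 0.069 0.086] 0.0025
gripB [ 0.467 -0.053  0.08 ] 0.0054
hingeA [0.6   0.127 0.036] 0.0059
tin lid [0.596 0.08  0.061] 0.003
cantop [ 0.595 -0.303  0.072] 0.0037
cartontop [0.615 0.326 0.082] 0.0023
pinktop [ 0.538 -0.414  0.124] 0.0002
y1top(left) [ 0.463 -0.422  0.124] 0.0009
y2(back) [ 0.353 -0.377  0.124] 0.0024
y3 [ 0.372 -0.286  0.127] 0.0029
ledge3 [ 0.651 -0.1    0.045]
ledge1 [0.663 0.134 0.045]
gable3 top -x [ 0.559 -0.088  0.085]
gable3 +x [ 0.632 -0.097  0.085]
gable1 +x [0.633 0.118 0.085]
gable1 -x [0.566 0.122 0.085]
```

Emit:
{"name": "arm_command", "arguments": {"rows": "60 120 40 0 0 10;288 580 40 0 0 66;288 580 40 0 0 66;288 580 40 0 0 66;288 580 40 0 0 66;288 580 40 0 0 66;288 580 40 0 0 66;288 580 40 0 0 66;288 580 40 0 0 66;288 580 40 0 0 66;288 580 40 0 0 66;288 580 40 0 0 66", "jaw": 1, "squeeze": 40}}

```text
t: 1.65
tool_pos: [0.5198, 0.0014, 0.3425]
tool_rot: [-2.259, -2.18, 0.003]
contact_force: [-0.5, -0.0, -0.4]
opening: 0.0851
```

Run:
```python
from h import *
import pickle
c=cam("wrist");pickle.dump(c,open("w1.pkl","wb"))
print((-c["R"].T@c["t"]).round(3),c["R"].round(2).tolist())
save(cv2.resize(c["im"],(800,600),interpolation=cv2.INTER_CUBIC),"w1.png")
```

```text
[0.523 0.069 0.411] [[1.0, -0.04, -0.0], [-0.03, -0.96, 0.26], [-0.01, -0.26, -0.96]]
```

View pics/w1.png

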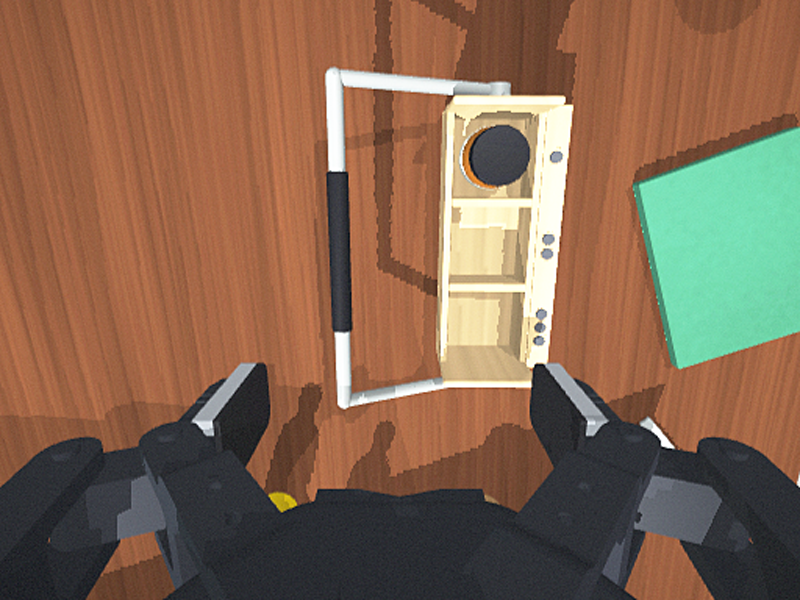

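The wrist view shows the pockets clearly. In 800x600 px, the studs are at (556,157), (548,246) and (540,327), the dividers at rows 202 and 288, and the bail bar at column ~340.

Run:
```python
from h import *
import pickle
c=pickle.load(open("w1.pkl","rb"));s=pickle.load(open("c0.pkl","rb"))["scene"];k=.64
f=lambda p,z:onz(c,p[0]*k,p[1]*k,z).round(4)
for n,p,z in(("s1",(556,157),.047),("s2",(547.5,246.5),.047),("s3",(540,327),.047),
 ("d12L",(449,202),.045),("d12R",(531,202),.045),("d23L",(446,288),.045),("d23R",(527,289),.045)):print(n,f(p,z))
for n,a,b in(("s1",(556,157),(404,438)),("s2",(547.5,246.5),(360,409)),("s3",(540,327),(319,385)),("barA",(334,76),(511,352)),("barB",(344,402),(368,282)),("gA",(337,172),(468,333)),("gB",(342,330),(400,300))):
    X,e=tri(c,(a[0]*k,a[1]*k),s,(b[0]*k,b[1]*k));print(n,X.round(4),e.round(4))
o=monitor.get_obs();print(Ro.from_rotvec(o["tool_rot"]).as_matrix().round(3).tolist(),o["q"].round(2),o["tool_pos"])
```

```text
s1 [0.6462 0.0788 0.047 ]
s2 [0.6433 0.0074 0.047 ]
s3 [ 0.6405 -0.0637  0.047 ]
d12L [0.5614 0.0468 0.045 ]
d12R [0.6285 0.0443 0.045 ]
d23L [ 0.5584 -0.0259  0.045 ]
d23R [ 0.6282 -0.0293  0.045 ]
s1 [0.6472 0.0792 0.0437] 0.0008
s2 [0.6435 0.007  0.0471] 0.001
s3 [ 0.6413 -0.065   0.0454] 0.0014
barA [0.4793 0.1362 0.0894] 0.0029
barB [ 0.4694 -0.1089  0.086 ] 0.0012
gA [0.4782 0.072  0.0884] 0.0026
gB [ 0.4717 -0.0481  0.0824] 0.0005
[[0.037, 0.999, -0.003], [0.999, -0.037, -0.0], [-0.0, -0.003, -1.0]] [-0.14 -0.22  1.81 -0.    1.56 -0.11] [5.19506527e-01 2.91936313e-04 3.42509487e-01]
```

Emit:
{"name": "arm_command", "arguments": {"rows": "-40 120 0 0 0 0;-80 240 -20 0 0 0;-80 240 -20 0 0 0;-80 240 -20 0 0 0;-80 240 -20 0 0 0;-80 240 -20 0 0 0"}}

```text
t: 2.45
tool_pos: [0.4396, 0.2394, 0.3223]
tool_rot: [-2.262, -2.178, 0.004]
contact_force: [-0.4, -1.1, -0.1]
opening: 0.0855
```

Run:
```python
from h import *
import pickle
c=cam("wrist");pickle.dump(c,open("w2.pkl","wb"))
save(c["im"],"w2.png")
```

```text
(no output)
```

View pics/w2.png

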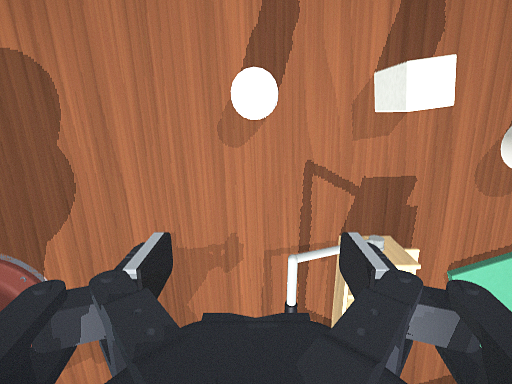

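The wrist view (512x384) shows the jar lid centred at about (254,93). The carton is well to the right, at (415,83).

Run:
```python
from h import *
import pickle
c=pickle.load(open("w2.pkl","rb"));s=pickle.load(open("c0.pkl","rb"))["scene"];k=.64
m=(c["im"].min(2)>190).astype(np.uint8);m[:,330:]=0;m[160:]=0
n,l,st,ce=cv2.connectedComponentsWithStats(m)
i=1+st[1:,4].argmax();print(st[i],ce[i])
cs,_=cv2.findContours((l==i).astype(np.uint8),0,1);e=cv2.fitEllipse(max(cs,key=len));print(e)
print(onz(c,*e[0],.095),tri(c,e[0],s,(659*k,388*k)))
print(monitor.get_obs()["tool_pos"])
```

```text
[ 231   67   47   53 1985] [253.97833753  92.97732997]
((253.9837188720703, 92.9809799194336), (46.67866897583008, 52.22188186645508), 177.40185546875)
[0.44079249 0.3255222  0.095     ] (array([0.44100329, 0.3240662 , 0.10382998]), np.float64(0.001824509470653928))
[0.43999887 0.23891511 0.32254218]
```

Emit:
{"name": "arm_command", "arguments": {"rows": "0 60 -20 0 0 0;1 86 -60 0 0 0;1 86 -110 0 0 0;1 86 -160 0 0 0;1 86 -190 0 0 0;1 86 -200 0 0 0;1 86 -200 0 0 0;1 86 -200 0 0 0"}}

```text
t: 3.5
tool_pos: [0.4425, 0.3251, 0.1247]
tool_rot: [-2.266, -2.176, -0.002]
contact_force: [-0.0, -0.0, -0.3]
opening: 0.0855
```

Emit:
{"name": "arm_command", "arguments": {"rows": "0 0 0 0 0 0;0 0 0 0 0 0;0 0 0 0 0 0;0 0 0 0 0 0;0 0 0 0 0 0;0 0 0 0 0 0", "jaw": 0, "squeeze": 40}}

```text
t: 4.25
tool_pos: [0.4432, 0.3258, 0.1266]
tool_rot: [2.265, 2.176, 0.006]
contact_force: [-1.3, 0.6, 6.2]
opening: 0.0515
```

Emit:
{"name": "arm_command", "arguments": {"rows": "0 0 10 0 0 0;0 0 40 0 0 0;0 0 60 0 0 0;0 0 60 0 0 0;0 0 60 0 0 0"}}

```text
t: 4.88
tool_pos: [0.4428, 0.3255, 0.1858]
tool_rot: [-2.265, -2.177, -0.004]
contact_force: [-0.0, -0.3, -1.2]
opening: 0.0511
```

Run:
```python
from h import *
o=monitor.get_obs();print(o["tool_pos"],o["opening"],o["contact_force"])
a=cam("side")["im"];b=cam("wrist")["im"]
save(np.hstack([cv2.resize(a[190:350,130:310],(540,480),interpolation=cv2.INTER_CUBIC),b[:300,140:370]] if 0 else [cv2.resize(a[190:350,130:310],(432,384)),b[:,150:360]]),"g1.png")
```

```text
[0.44275064 0.32554962 0.18575928] 0.05109860224870661 [-0.00685037 -0.29157796 -1.17819559]
```

View pics/g1.png

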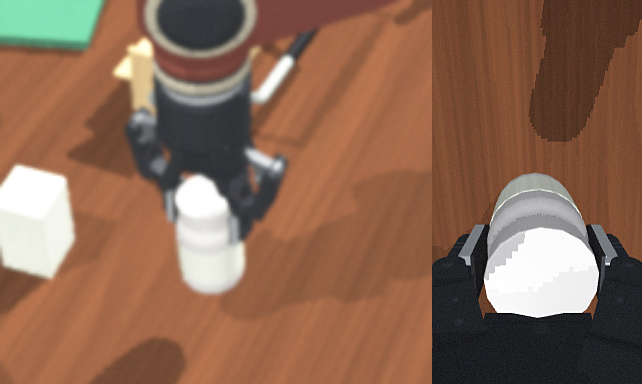

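The jar is held upright. In the left panel the grip is just below the lid at (210,220). Next is carrying it to pocket 2.

Emit:
{"name": "arm_command", "arguments": {"rows": "0 0 40 0 0 0;10 -20 80 0 0 0;30 -60 100 0 0 0;50 -105 100 0 0 0;70 -150 100 0 0 0;92 -195 100 0 0 0;113 -240 100 0 0 0;135 -282 100 0 0 0;148 -310 100 0 0 0;151 -317 100 0 0 0;151 -317 100 0 0 0;151 -317 100 0 0 0"}}

```text
t: 6.48
tool_pos: [0.593, 0.0095, 0.2847]
tool_rot: [-2.263, -2.177, -0.001]
contact_force: [-0.8, 1.0, -0.8]
opening: 0.0515
```

Run:
```python
from h import *
o=monitor.get_obs();print(o["tool_pos"],o["opening"],o["contact_force"],o["q"].round(2))
X=Ro.from_rotvec(o["tool_rot"]).as_matrix();print(X[:,1:].round(3).tolist())
```

```text
[0.59303201 0.00945222 0.28466583] 0.05145833063833507 [-0.81581319  1.03568503 -0.82264659] [-0.11 -0.01  1.71  0.    1.44 -0.07]
[[0.999, -0.0], [-0.039, 0.002], [-0.0, -1.0]]
```

Emit:
{"name": "arm_command", "arguments": {"rows": "1 0 -30 0 0 0;1 0 -70 0 0 0;1 0 -110 0 0 0;1 0 -130 0 0 0;1 0 -140 0 0 0;1 0 -145 0 0 0;1 0 -147 0 0 0;1 0 -147 0 0 0;1 0 -147 0 0 0"}}

```text
t: 7.6
tool_pos: [0.5945, 0.0093, 0.1385]
tool_rot: [-2.264, -2.178, -0.003]
contact_force: [-0.1, -0.2, -0.8]
opening: 0.0515
```

Emit:
{"name": "arm_command", "arguments": {"rows": "0 0 -1 0 0 0;0 0 -2 0 0 0;0 0 -3 0 0 0;0 0 -4 0 0 0;0 0 -4 0 0 0"}}

```text
t: 8.22
tool_pos: [0.5944, 0.0094, 0.1343]
tool_rot: [-2.264, -2.178, -0.002]
contact_force: [0.2, -0.3, -1.8]
opening: 0.0515
```

Emit:
{"name": "arm_command", "arguments": {"rows": "0 0 -1 0 0 0;0 0 -2 0 0 0;0 0 -3 0 0 0;0 0 -3 0 0 0;0 0 -3 0 0 0"}}

```text
t: 8.85
tool_pos: [0.5944, 0.0093, 0.1317]
tool_rot: [-2.264, -2.178, -0.002]
contact_force: [-2.5, 0.9, 3.4]
opening: 0.0514
```

The floor is felt (+3.4 N), so release and go up.

Emit:
{"name": "arm_command", "arguments": {"rows": "0 0 0 0 0 0;0 0 0 0 0 0;0 0 0 0 0 0;0 0 0 0 0 0;0 0 20 0 0 0;0 0 60 0 0 0;0 0 110 0 0 0;0 0 160 0 0 0;0 -20 200 0 0 0;0 -20 200 0 0 0", "jaw": 1}}

```text
t: 10.1
tool_pos: [0.5961, -0.0116, 0.339]
tool_rot: [2.259, 2.171, 0.013]
contact_force: [-0.1, -0.1, -1.0]
opening: 0.0853
```

Emit:
{"name": "arm_command", "arguments": {"rows": "-50 -40 0 0 0 0;-90 -90 0 0 0 0;-130 -140 0 0 0 0;-150 -190 0 0 0 0;-150 -250 0 0 0 0;-150 -300 0 0 0 0;-150 -330 0 0 0 0;-150 -380 0 0 0 0;-150 -400 0 0 0 0;-150 -400 0 0 0 0", "jaw": 0.8}}

```text
t: 11.35
tool_pos: [0.4458, -0.4121, 0.3384]
tool_rot: [2.262, 2.17, 0.014]
contact_force: [-1.0, 0.3, 0.2]
opening: 0.0686
```

Run:
```python
from h import *
import pickle
o=monitor.get_obs();print(o["tool_pos"],o["opening"],o["contact_force"])
c=cam("wrist");s=cam("scene");pickle.dump((c,s),open("w3.pkl","wb"))
save(np.vstack([np.hstack([c["im"][:,80:430],s["im"][100:340,150:370].repeat(1,0)[:240]]) ]) if 0 else np.hstack([c["im"][:,80:430],cv2.resize(s["im"][80:320,90:350],(416,384),interpolation=cv2.INTER_CUBIC)]),"w3.png")
```

```text
[ 0.44579406 -0.41207312  0.3383629 ] 0.0685613573578681 [-1.00410862  0.28828571  0.22216493]
```

View pics/w3.png

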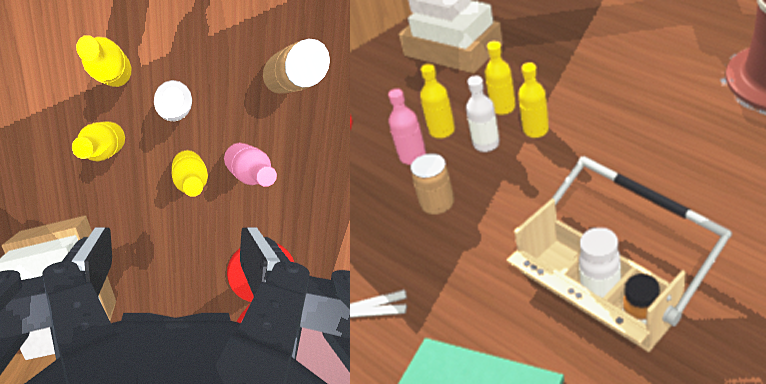

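The jar stands in the middle pocket (right panel, about (598,260)). The tall bottle is almost straight below the wrist camera, at full-frame pixel (253,101).

Run:
```python
from h import *
import pickle
c,s=pickle.load(open("w3.pkl","rb"))
im=c["im"].astype(int);m=((im.min(2)>150)&(im.max(2)-im.min(2)<50)).astype(np.uint8);m[:,:215]=0;m[:,300:]=0;m[150:]=0
n,l,st,ce=cv2.connectedComponentsWithStats(m);i=1+st[1:,4].argmax();print(st[i])
cs,_=cv2.findContours((l==i).astype(np.uint8),0,1);e=cv2.fitEllipse(max(cs,key=len));print(e)
for z in(.06,.08,.1): print(onz(c,*e[0],z))
# scene: cap top in crop (475,81) -> full
u,v=90+(475-350)*260/416,80+81*240/384
print(tri(c,e[0],s,(u,v)))
# yellow/pink body positions in wrist at mid-body z~.06
h=cv2.cvtColor(c["im"],cv2.COLOR_RGB2HSV);
for nm,lo,hi in(("y",(20,120,100),(35,255,255)),("p",(150,50,120),(178,200,255))):
    mm=cv2.inRange(h,lo,hi);n,l,st,ce=cv2.connectedComponentsWithStats(mm)
    for j in range(1,n):
        if st[j,4]>300:print(nm,ce[j].round(),onz(c,*ce[j],.07).round(3))
```

```text
[ 234   80   38   41 1230]
((252.43875122070312, 100.34553527832031), (37.44048309326172, 39.98197555541992), 0.4903487265110016)
[ 0.4485456  -0.33033873  0.06      ]
[ 0.44851448 -0.33116475  0.08      ]
[ 0.44848336 -0.33199077  0.1       ]
(array([ 0.44830924, -0.33293298,  0.1255783 ]), np.float64(0.00035249191486688534))
y [184.  60.] [ 0.374 -0.285  0.07 ]
y [178. 141.] [ 0.359 -0.373  0.07 ]
y [269. 173.] [ 0.465 -0.416  0.07 ]
p [328. 164.] [ 0.538 -0.409  0.07 ]
p [401. 358.] [ 0.656 -0.71   0.07 ]
```

Emit:
{"name": "arm_command", "arguments": {"rows": "1 40 -20 0 0 0;3 80 -50 0 0 0;3 80 -90 0 0 0;3 80 -130 0 0 0;3 80 -165 0 0 0;3 80 -190 0 0 0;3 80 -200 0 0 0;3 80 -204 0 0 0;3 80 -206 0 0 0;3 80 -206 0 0 0"}}

```text
t: 12.7
tool_pos: [0.4496, -0.331, 0.1338]
tool_rot: [2.258, 2.171, 0.014]
contact_force: [-0.3, -0.4, 0.1]
opening: 0.0681
```

Emit:
{"name": "arm_command", "arguments": {"rows": "0 0 -1 0 0 0;0 0 -1 0 0 0;0 0 -1 0 0 0;0 0 -1 0 0 0;0 0 -1 0 0 0;0 0 -1 0 0 0", "jaw": 0}}

```text
t: 13.45
tool_pos: [0.4499, -0.3315, 0.1338]
tool_rot: [2.257, 2.17, 0.013]
contact_force: [-2.0, 0.2, 5.0]
opening: 0.0425
```

Emit:
{"name": "arm_command", "arguments": {"rows": "0 0 10 0 0 0;0 0 40 0 0 0;0 0 80 0 0 0;0 0 120 0 0 0;0 0 150 0 0 0;0 0 165 0 0 0;0 0 165 0 0 0;0 0 165 0 0 0"}}

```text
t: 14.45
tool_pos: [0.4494, -0.331, 0.2968]
tool_rot: [2.259, 2.172, 0.013]
contact_force: [0.1, -0.2, -1.7]
opening: 0.0425
```

Run:
```python
from h import *
import pickle
o=monitor.get_obs();print(o["tool_pos"],o["opening"],o["contact_force"])
print(Ro.from_rotvec(o["tool_rot"]).as_matrix().round(3).tolist())
c=cam("side");s=cam("scene")
pickle.dump((c,s),open("w4.pkl","wb"))
save(np.hstack([cv2.resize(c["im"][30:230,200:410],(400,384)),cv2.resize(s["im"][0:220,60:280],(384,384))]),"w4.png")
```

```text
[ 0.44938039 -0.33103819  0.29676088] 0.04251707302571603 [ 0.0662387  -0.24066602 -1.72388709]
[[0.039, 0.999, 0.011], [0.999, -0.039, 0.001], [0.001, 0.011, -1.0]]
```

View pics/w4.png

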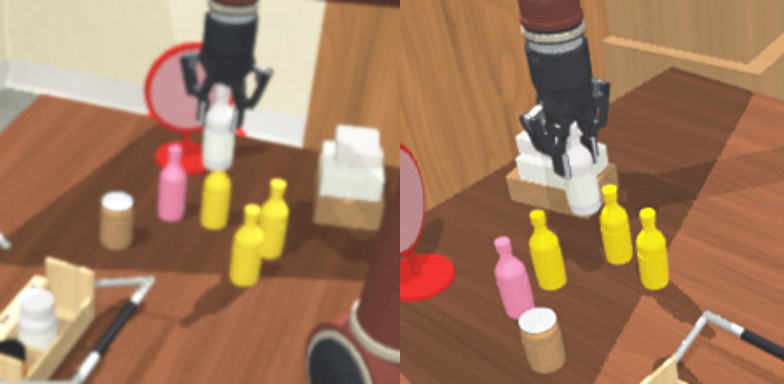

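The tall bottle is held upright and all its neighbours are still standing. Carry it to pocket 3.

Emit:
{"name": "arm_command", "arguments": {"rows": "10 20 5 0 0 0;30 55 5 0 0 0;50 95 5 0 0 0;70 135 5 0 0 0;92 175 5 0 0 0;113 215 5 0 0 0;130 246 5 0 0 0;139 263 5 0 0 0;141 268 5 0 0 0;141 268 5 0 0 0;141 268 5 0 0 0"}}

```text
t: 15.92
tool_pos: [0.5901, -0.064, 0.3016]
tool_rot: [2.261, 2.171, 0.013]
contact_force: [0.2, 0.2, -0.9]
opening: 0.0423
```

Emit:
{"name": "arm_command", "arguments": {"rows": "0 0 -20 0 0 0;0 0 -60 0 0 0;0 0 -100 0 0 0;0 0 -130 0 0 0;0 0 -145 0 0 0;0 0 -150 0 0 0;0 0 -152 0 0 0;0 0 -152 0 0 0"}}

```text
t: 16.92
tool_pos: [0.5908, -0.0642, 0.1509]
tool_rot: [2.26, 2.17, 0.015]
contact_force: [1.2, -0.2, -1.7]
opening: 0.0418
```

Emit:
{"name": "arm_command", "arguments": {"rows": "0 1 -3 0 0 0;0 1 -6 0 0 0;0 1 -8 0 0 0;0 1 -10 0 0 0;0 1 -11 0 0 0;0 1 -11 0 0 0"}}

```text
t: 17.68
tool_pos: [0.5907, -0.0632, 0.1398]
tool_rot: [2.26, 2.17, 0.014]
contact_force: [0.0, 0.1, -1.4]
opening: 0.0425
```

Emit:
{"name": "arm_command", "arguments": {"rows": "0 0 -1 0 0 0;0 0 -2 0 0 0;0 0 -3 0 0 0;0 0 -3 0 0 0"}}

```text
t: 18.18
tool_pos: [0.5912, -0.0634, 0.1389]
tool_rot: [2.259, 2.17, 0.014]
contact_force: [-4.4, 1.3, 8.4]
opening: 0.0427
```

Emit:
{"name": "arm_command", "arguments": {"rows": "0 0 1 0 0 0;0 0 1 0 0 0;0 0 1 0 0 0;0 0 1 0 0 0;0 0 20 0 0 0;0 0 60 0 0 0;0 0 110 0 0 0;-30 -10 150 0 0 0;-80 -25 150 0 0 0;-115 -45 150 0 0 0;-115 -65 150 0 0 0;-115 -65 150 0 0 0", "jaw": 0.9}}

```text
t: 19.68
tool_pos: [0.476, -0.1293, 0.2905]
tool_rot: [2.26, 2.166, 0.016]
contact_force: [0.7, -0.4, 0.5]
opening: 0.0769
```

Run:
```python
from h import *
import pickle
o=monitor.get_obs();print(o["tool_pos"],o["opening"],o["contact_force"])
c=cam("wrist");s=cam("scene");pickle.dump((c,s),open("w5.pkl","wb"))
save(np.hstack([c["im"][:,80:430],cv2.resize(s["im"][80:320,170:430],(416,384),interpolation=cv2.INTER_CUBIC)]),"w5.png")
```

```text
[ 0.47601224 -0.12925287  0.29045573] 0.0768658588544376 [ 0.65468416 -0.4124005   0.53598003]
```

View pics/w5.png

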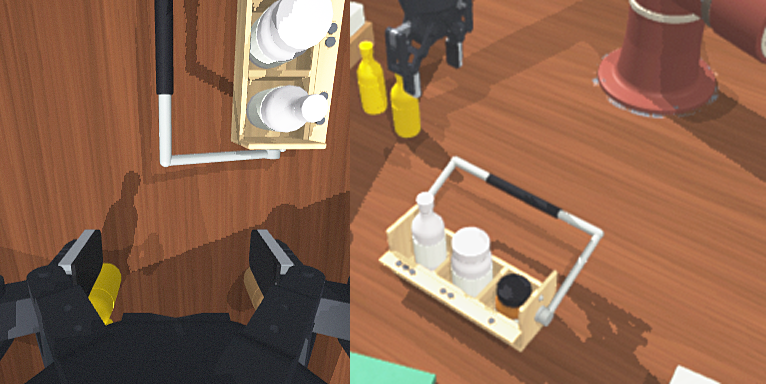

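Both items stand in their pockets: tall at about (428,235) and jar at (470,260) in the right panel. Now the bail.

Emit:
{"name": "arm_command", "arguments": {"rows": "-2 50 0 0 0 0;-2 100 0 0 0 0;-2 135 -10 0 0 0;-2 141 -40 0 0 0;-2 141 -80 0 0 0;-2 141 -120 0 0 0;-2 141 -140 0 0 0;-2 141 -151 0 0 0;-2 141 -151 0 0 0;-2 141 -151 0 0 0"}}

```text
t: 21.02
tool_pos: [0.4753, 0.0128, 0.1401]
tool_rot: [2.257, 2.168, 0.017]
contact_force: [0.2, -0.5, 0.2]
opening: 0.0768
```

Emit:
{"name": "arm_command", "arguments": {"rows": "0 0 0 0 0 0;0 0 0 0 0 0;0 0 0 0 0 0;0 0 0 0 0 0;0 0 0 0 0 0;0 0 0 0 0 0;0 0 0 0 0 0", "jaw": 0, "squeeze": 40}}

```text
t: 21.9
tool_pos: [0.4738, 0.0128, 0.1395]
tool_rot: [2.26, 2.17, 0.012]
contact_force: [-6.1, -0.8, 3.2]
opening: 0.0149
```

Emit:
{"name": "arm_command", "arguments": {"rows": "4 0 10 0 0 0;10 0 20 0 0 0;17 -1 31 0 0 0;26 -1 41 0 0 0;35 -1 50 0 0 0;45 -2 58 0 0 0;45 -2 58 0 0 0"}}

```text
t: 22.78
tool_pos: [0.5174, 0.0111, 0.1994]
tool_rot: [2.264, 2.175, 0.003]
contact_force: [-16.6, 1.1, 8.9]
opening: 0.0145
```

Emit:
{"name": "arm_command", "arguments": {"rows": "13 0 5 0 0 0;24 -1 11 0 0 0;36 -1 16 0 0 0;49 -2 19 0 0 0;61 -2 21 0 0 0;71 -3 22 0 0 0;77 -3 22 0 0 0;77 -3 22 0 0 0;77 -3 22 0 0 0"}}

```text
t: 23.9
tool_pos: [0.5949, 0.008, 0.2246]
tool_rot: [2.264, 2.175, 0.003]
contact_force: [-7.4, -0.8, 11.5]
opening: 0.0146
```

Emit:
{"name": "arm_command", "arguments": {"rows": "0 0 0 0 0 0;0 0 0 0 0 0;0 0 0 0 0 0;0 0 0 0 0 0;0 0 20 0 0 0;0 0 60 0 0 0;0 0 110 0 0 0;-20 -30 140 0 0 0;-60 -80 140 0 0 0;-100 -130 140 0 0 0;-130 -180 140 0 0 0;-130 -180 140 0 0 0", "jaw": 0.8}}

```text
t: 25.4
tool_pos: [0.4632, -0.1748, 0.3665]
tool_rot: [2.268, 2.166, 0.003]
contact_force: [0.8, 1.0, 0.3]
opening: 0.0684
```

Run:
```python
from h import *
import pickle
o=monitor.get_obs();print(o["tool_pos"],o["opening"],o["contact_force"])
c=cam("side");s=cam("scene");pickle.dump((c,s),open("w6.pkl","wb"))
save(np.hstack([cv2.resize(c["im"][120:320,120:320],(384,384),interpolation=cv2.INTER_CUBIC),cv2.resize(s["im"][100:340,150:410],(416,384),interpolation=cv2.INTER_CUBIC)]),"w6.png")
```

```text
[ 0.46323198 -0.17481835  0.36646444] 0.06842386026067285 [0.78349149 0.9596336  0.3086741 ]
```

View pics/w6.png

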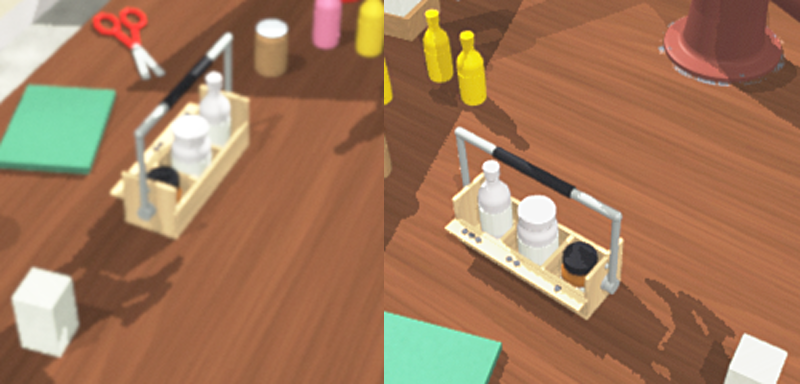

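The bail stands upright with bar ends at scene (459,131) and (619,216), and side (141,128) and (229,38). I'll check its angle numerically.

Run:
```python
from h import *
import pickle
c,s=pickle.load(open("w6.pkl","rb"))
k=200/384
for a,b in(((141,128),(617,215)),((229,39),(460,132)),((163,106),(573,191)),((215,55),(497,154))):
    X,e=tri(c,(120+a[0]*k,120+a[1]*k),s,(150+(b[0]-384)*.625,100+b[1]*.625))
    ux=np.array([.9992,-.04]);dx=(X[:2]-[.5942,.009])@ux;print(X.round(3),e.round(4),"angle",np.arctan2(X[2]-.04,-dx).round(3))
for x,z in((0,.17),(-.13*np.cos(1.45),.04+.13*np.sin(1.45))):
    for y in(-.06,.06):
        P=np.array([.5942+x+.04*y,.009+y-.04*x,z]);u,v=proj(s,P);u2,v2=proj(c,P);print(((u-150)/.625+384,(v-100)/.625),((u2-120)/k,(v2-120)/k))
```

```text
[0.598 0.127 0.172] 0.0081 angle 1.567
[ 0.587 -0.115  0.165] 0.0021 angle 1.551
[0.596 0.068 0.17 ] 0.0004 angle 1.569
[ 0.587 -0.058  0.166] 0.0168 angle 1.531
(np.float64(495.79046686392337), np.float64(149.62322283272223)) (np.float64(206.02282093672065), np.float64(59.009883303523345))
(np.float64(573.6779211486304), np.float64(191.2645784777735)) (np.float64(162.23812075212146), np.float64(106.45341718076935))
(np.float64(503.92142258556635), np.float64(143.29282387711078)) (np.float64(216.37671952471058), np.float64(62.50594622835675))
(np.float64(581.4586586819107), np.float64(184.0867344076136)) (np.float64(173.16856147390374), np.float64(110.36948654647423))
```

The bar measures at the upright stop (about 1.55–1.57 rad) and it stayed there after release. Handing in.

```bash
python3 -c "
from h import *
print(workorder.finish_job(), monitor.get_obs()['t'])"
```

```text
the job is handed in; nothing more can be done
the job is handed in; nothing more can be done
```

The caddy is packed and handed in at about 25.5 s of the 72 s allowed. I stood the squat jar in the two-stud pocket first, then the tall white bottle in the three-stud pocket. I lowered each until the floor was felt before releasing (+3.4 N for the jar, +8.4 N for the bottle). I then gripped the carry handle by its sleeve, swung it up and let go.

**Final pictures:** Both items stand in their pockets and the amber jar is still in its own. The carton and can are upright and look unmoved, though I did not measure them again. The arm was clear of everything.

**Handle angle:** Three of the four points measured on the bar gave 1.55–1.57 rad, the upright stop. The fourth gave 1.53, but its two views disagreed by 17 mm, so I discounted it. The handle stayed up for more than 1 s after release.

**Jar height:** Measured from two views it came out at 101–104 mm, against 95 mm in the text. Its grip closed to 51 mm rather than 54 mm, so the fingers probably held it near the lid. The lift and the placing were steady.

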